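# Show the blue paint jar to the station camera by mirror

## Task

Set up the colour check for the mural paints: put the orange jar in the rack pocket marked with one dot, and after that the blue jar in the pocket marked with two dots, both standing fully down. Then take the red peg behind the sprung mirror and turn the mirror until the station's camera sees the blue jar centred in it, and finish while still holding the peg so that the mirror stays at that angle. Leave the yellow jar, the white jar in the rack, the tape roll and the ruler where they are.

Things in the scene. Friction and masses are not known exactly. Their poses are not given: they have to be found in the camera images.
- jar_orange: jar, 40 mm across and 80 mm high, straight sides, orange with a black line near the lid and a white paper band, about 0.12 kg; origin at the centre of its underside, z up. Stands loose on the table.
- jar_blue: jar, 40 mm across and 80 mm high, straight sides, blue with a black line near the lid and a white paper band, about 0.12 kg; origin at the centre of its underside, z up. Stands loose on the table. This is what the camera has to see in the mirror.
- jar_yellow: jar, 40 mm across and 80 mm high, straight sides, yellow with a black line near the lid and a white paper band, about 0.12 kg; origin at the centre of its underside, z up. Stands loose on the table; not to be moved.
- jar_white: jar, 40 mm across and 80 mm high, straight sides, all white with a black line near the lid, about 0.12 kg; origin at the centre of its underside, z up. Already stands in the three-dot pocket; not to be moved.
- rack: Fixed plywood block, 230 (x) x 90 (y) x 30 mm high, with three round pockets in a row along its own x, 75 mm apart, 44 mm wide, 20 mm deep, marked by one, two and three black dots on the top beside each (on the rack's -y side). Origin under its centre. A seated jar stands 60 mm out of the block.
- pocket1 (a point): Centre of the floor of the one-dot pocket (the one at the rack's -x end), 10 mm above the table, 20 mm below its mouth.
- pocket2 (a point): Centre of the floor of the two-dot pocket (the middle one), same height.
- pocket3 (a point): Centre of the floor of the three-dot pocket (at the rack's +x end), same height; holds the white jar.
- station: Fixed mirror station: dark steel base plate 235 x 70 x 12 mm carrying a small black camera (up to 83 mm high) at one end and a turning upright mirror (86 mm wide, from 30 to 106 mm above the table) at the other. Origin on the table under the mirror's turning axis; its x axis points from the mirror's axis to the camera.
- lens (a point): Camera lens, 150 mm from the mirror's axis along the station's +x, 62 mm above the table, looking along the station's -x straight at the mirror's axis.
- mirror_axis (a point): Point on the mirror's vertical turning axis, 62 mm above the table; the axis lies in the face of the glass, at its mid width.
- mirror (a joint): Turn of the mirror about its vertical axis, rad, 0 to 1.3, growing anticlockwise seen from above. At 0 the glass faces 10 degrees (0.1745 rad) clockwise of the station's +x, so at value q the glass faces q - 0.1745 rad anticlockwise from the station's +x and the camera's sight leaves the mirror at 2q - 0.349 rad from it. A spring (0.5 N m/rad, 2 to 6 N at the peg) turns it back to 0 when let go.
- peg: The red upright round peg on an arm behind the mirror, for turning it: 16 mm across, free above 67 mm, top at 127 mm above the table. Its origin is on its axis, 107 mm above the table, 90 mm from the mirror's axis, straight opposite to where the glass faces. It is a sleeve that spins lightly about its own upright axis, so it may turn in the grip; otherwise it moves with the mirror.
- sight (a point): Not a visible object: the camera's line of sight after the mirror. It starts at the mirror's axis, 62 mm above the table, and runs along this frame's +x (z up); it turns twice as fast as the mirror. The camera sees the blue jar centred when this line runs through the jar's axis.
- tape: Blue roll of tape lying flat, 100 mm across, 48 mm high; not to be moved. Origin at the centre of its underside.
- ruler: Wooden ruler lying flat, 30 x 150 (y) x 7 mm; not to be moved. Origin at the centre of its underside.
Things that resemble listed ones, but are neither listed nor needed, are in the scene too. What is meant by the jar_blue is not green, pink or turquoise, and is the smaller of those in its own colour.

How it is judged:
On the way, in this order (a step that is already met when the one before it is completed fails the run):
1. the orange jar stands in the one-dot pocket, let go (distance between jar_orange and pocket1 below 0.006 m and angle between jar_orange's own z axis and vertical below 0.07 rad and contact force between the fingers and jar_orange below 0.1 N and linear speed of jar_orange below 0.02 m/s), for 0.2 s.
2. the blue jar stands in the two-dot pocket, let go (distance between jar_blue and pocket2 below 0.006 m and angle between jar_blue's own z axis and vertical below 0.07 rad and contact force between the fingers and jar_blue below 0.1 N and linear speed of jar_blue below 0.02 m/s), for 0.2 s.
3. the mirror is held by its peg so that the camera sees the blue jar (y of jar_blue in the frame of sight between -0.015 and 0.015 m and x of jar_blue in the frame of sight above 0.05 m and contact force between the fingers and peg above 0.5 N and velocity of joint mirror between -0.1 and 0.1 rad/s), for 0.3 s.
At the end, for the whole second after the job is handed in: Orange jar in the one-dot, blue in the two-dot, white in the three-dot pocket (6 mm, orange and blue within 4 degrees of upright, released, still); gripper holds the still mirror by its peg (over 0.5 N) with the reflected line of sight within 15 mm of the blue jar's axis (all of step 1 and all of step 2 and all of step 3 and distance between jar_white and pocket3 below 0.006 m); the arm keeps its last pose, push and grip.
It fails at once if the yellow jar is disturbed (moved more than 15 mm) (distance of jar_yellow from where it was at the start of the episode above 0.015 m).
It fails at once if the white jar is disturbed (moved more than 15 mm) (distance of jar_white from where it was at the start of the episode above 0.015 m).
It fails at once if the tape roll is disturbed (moved more than 15 mm) (distance of tape from where it was at the start of the episode above 0.015 m).
It fails at once if the ruler is disturbed (moved more than 15 mm) (distance of ruler from where it was at the start of the episode above 0.015 m).
It also fails if it takes over 64 s, if anything falls off the work surface, if the arm or the gripper's body presses on something with over 40 N, if the wrist force passes 120 N, or if a joint passes its speed limit or range.

## Robot

A 7-joint arm with a two-finger parallel gripper is mounted at the origin on the work surface. World frame = base frame: x ahead of the robot, y to its left, z up, the work surface at z = 0. Lengths are in m, angles in rad, forces in N, time in s.
With the tool pointing down it reaches from about 0.4 to 0.85 m from the base axis. Payload 10.4 kg.
Tool frame: the origin (TCP) lies between the finger pads; the fingertips stand 22 mm ahead of it and the grasp point (between the pads) lies 3 mm ahead of it; z points along the fingers, y is the line along which they close (so a half turn about z gives the same grasp; the last joint's range is limited). The gripper opens to 85 mm and grips with 20 to 120 N. Pads are 22 mm wide; open, the fingers measure 114 mm over their backs; the gripper's body (76 mm by 85 mm) begins 54 mm behind the grasp point. The pads swing forward as they close: fully open they stand 13 mm farther back than shut.
Start: joints at [-0.023, 0.332, -0.065, 1.46, 0.022, 1.35, -0.088], TCP at [0.625, 0, 0.253] pointing down, gripper open.
Joint ranges: [-2.6, 2.6], [-0.5, 2.12], [-1.47, 1.34], [0.16, 2.42], [-1.27, 4.41], [0.06, 2.06], [-2.6, 2.6]. Speed limits (rad/s): [2.22, 2.22, 2.79, 2.79, 3.14, 3.14, 3.14].

## Interface

Orientations are given as a unit quaternion [w, x, y, z].
In Python, from plant import arm gives the robot as it stands.
- The arm moves only by the tool servo_tool, never from a script. Its argument "rows" is text: rows parted by semicolons, each of 6 numbers parted by spaces: the shift along the world's x, y, z in mm, then the turn, a rotation vector about the world's x, y, z in degrees. In form: tx ty tz rx ry rz; .... A call has exactly 10 rows; each row is the pose to reach, as a shift and turn from the pose commanded when the call began; what a row does not reach only later rows make up. A row lasts 1/10 s, in which the tool goes at most 50 mm and 8.59 degrees, less where a joint would pass 70% of its speed; a pose out of reach is approached as far as the arm can. A call with a gripper value outside its range is refused whole. "jaw" is the finger opening in mm, from 0 to 85.4, set as the call begins (left out, the last holds). The fingers move at their own pace and stop on an object; "squeeze" is the grip in N (left out, the last holds). Time passes only in rows, so rows that repeat a pose let the fingers close, or fill a call up. It gives the time, the measured TCP pose, the force, the opening and the grip force at its end, in the units of the state.
- arm.sense(): the state, without advancing time (a new reading comes with each control period).
- arm.read_camera(name): name is "scene" or "side" or "wrist"; returns a dict with "pixels" (420x560x3 uint8, red, green, blue), "fx", "fy", "cx", "cy" (pixels), "view" (4x4, takes a point from world to camera coordinates). Camera axes: x right, y down, z forward; pixel columns grow to the right and rows downward; lengths in m; the calibration is good to about 2 mm. A picture is of the moment at which its call begins. There is no depth.
- arm.finish_job(): hands the job in; it is judged then, once.
The state is a dict: "clock": time; "joint_pos": joint angles; "dq": joint speeds; "joint_efforts": joint torques, N m; "eef_pos": TCP position; "orientation": TCP orientation; "contact_force": force on the tool from outside, world axes, zero at the start; "torque": the same for the moment, N m; "gripper_width": finger opening in m; "gripper_force": force on a finger pad.
Only numpy, scipy, OpenCV 4.12 (cv2) and the standard library are available. Lean on these libraries where they do the work, as an engineer would, in place of code of your own. Each camera call takes 0.05 s, during which the arm holds its last target. There are 200 camera calls.

## Working session

There is one attempt and no reset: what is moved stays moved. The work goes in short steps, Python scripts to look and compute and a tool call to move; the robot and the scene stay as the last step left them, time stands still between calls to the robot, and variables do not carry over. Pictures are saved under pics/ and viewed, at most 10 in all, crops included, and the job is handed in when it is done.

Besides the shell and the picture viewer there is one more tool, called after "Request:" as name(argument=value, ...) on one line, values as JSON. servo_tool: Moves the arm, as the interface text tells. Its arguments: {"type":"object","properties":{"rows":{"type":"string"},"jaw":{"type":"number"},"squeeze":{"type":"number"}},"required":["rows"]}

```bash
mkdir -p pics; cat > h.py <<'E'
import numpy as np, cv2
from plant import arm
def grab(n,f=None):
    c=arm.read_camera(n)
    if f: cv2.imwrite('pics/'+f,c['pixels'][:,:,::-1])
    return c
def ray(c,u,v):
    V=np.array(c['view']);R=V[:3,:3];o=-R.T@V[:3,3]
    d=R.T@np.array([(u-c['cx'])/c['fx'],(v-c['cy'])/c['fy'],1]);return o,d
def onz(c,u,v,z):
    o,d=ray(c,u,v);return o+d*(z-o[2])/d[2]
def proj(c,p):
    q=np.array(c['view'])@np.append(p,1);return c['fx']*q[0]/q[2]+c['cx'],c['fy']*q[1]/q[2]+c['cy']
E
python3 - <<'E'
from h import *
for n in('scene','side','wrist'):
    c=grab(n,n+'0.png');print(n,c['fx'],np.round(c['view'],3).tolist())
E
```

```text
scene 511.9132284349759 [[-0.786, 0.618, 0.002, 0.372], [0.529, 0.675, -0.515, -0.254], [-0.32, -0.404, -0.857, 1.4], [0.0, 0.0, 0.0, 1.0]]
side 520.0164614734051 [[-0.944, -0.331, -0.012, 0.53], [-0.162, 0.493, -0.855, 0.135], [0.289, -0.805, -0.518, 1.014], [0.0, 0.0, 0.0, 1.0]]
wrist 304.65325879801253 [[1.0, 0.001, -0.001, -0.625], [0.001, -0.965, 0.26, -0.035], [-0.001, -0.26, -0.965, 0.377], [0.0, 0.0, 0.0, 1.0]]
```

View pics/scene0.png

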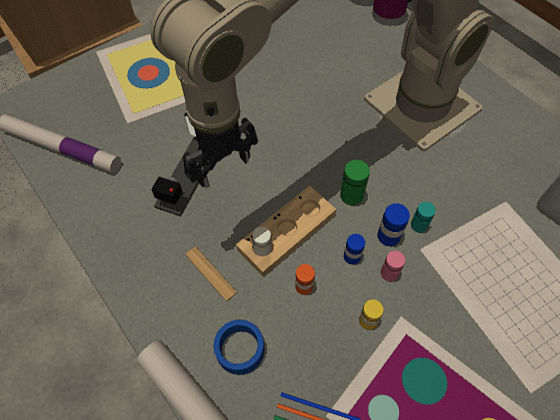

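View pics/side0.png

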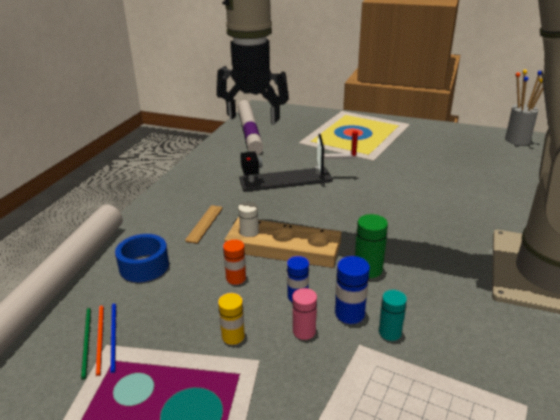

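View pics/wrist0.png

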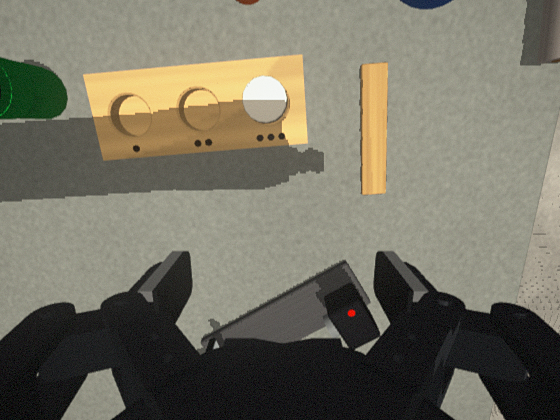

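The scene view shows the orange jar at (305,278), the small blue jar at (355,248), yellow at (372,314), big blue at (394,225), pink at (393,264) and the tall green jar at (355,182). In the side view the red peg is at (354,143). In the wrist view the one-dot pocket is at (132,115), the two-dot at (200,109), and the white jar is in the three-dot pocket.

```bash
cat >> h.py <<'E'
def tri(a,b):
    # least squares meeting of rays
    A=np.zeros((3,3));r=np.zeros(3);P=[]
    for o,d in(a,b):
        d=d/np.linalg.norm(d);M=np.eye(3)-np.outer(d,d);A+=M;r+=M@o
    p=np.linalg.solve(A,r);return p,np.linalg.norm(np.cross(p-a[0],a[1]/np.linalg.norm(a[1])))
def mask(c,seed,tol=(8,70,50),box=35):
    """component at seed by hue; returns mask"""
    hsv=cv2.cvtColor(c['pixels'],cv2.COLOR_RGB2HSV).astype(int);h=hsv[seed[1],seed[0]]
    dh=np.abs(hsv[...,0]-h[0]);dh=np.minimum(dh,180-dh)
    m=((dh<tol[0])&(hsv[...,1]>110)&(hsv[...,2]>50)).astype(np.uint8)
    w=np.zeros_like(m);w[max(0,seed[1]-box):seed[1]+box,max(0,seed[0]-box):seed[0]+box]=1
    return m*w
def hull(c,seed,box=35):
    m=mask(c,seed,box=box);m=cv2.morphologyEx(m,cv2.MORPH_CLOSE,np.ones((11,11),np.uint8))
    n,l,s,ce=cv2.connectedComponentsWithStats(m);k=l[seed[1],seed[0]] 
    ys,xs=np.where(l==k);M=cv2.moments(cv2.convexHull(np.c_[xs,ys].astype(np.int32)))
    return (M['m10']/M['m00'],M['m01']/M['m00']),s[k].tolist()
E
python3 - <<'E'
from h import *
s=grab('scene');d=grab('side');w=grab('wrist')
for n,a,b in(('orange',(305,272),(234,249)),('blue',(355,241),(298,266)),('yellow',(372,307),(231,304)),('bigblue',(394,214),(352,268)),('pink',(393,258),(305,299)),('green',(355,170),(370,230)),('turq',(424,210),(392,300))):
    ca,sa=hull(s,a);cb,sb=hull(d,b)
    p,e=tri(ray(s,*ca),ray(d,*cb));print(n,p.round(4),round(e,4),sa,sb)
hsv=cv2.cvtColor(d['pixels'],cv2.COLOR_RGB2HSV);print(hsv[143,354])
for n,pts,z in(('rackcorners',[(84,74),(303,55),(308,142),(104,160)],.03),('mouth',[(132,115),(200,109)],.03),('dots',[(136.5,148.5),(203,142.5),(271,137)],.03),('ruler',[(361,64),(388,64),(386,194),(361,194)],.007),('camled',[(351,314)],.083)):
    print(n,[onz(w,*q,z)[:2].round(4).tolist() for q in pts])
E
```

```text
orange [0.5802 0.202  0.0585] 0.0158 [295, 264, 20, 31, 504] [223, 218, 46, 66, 1716]
blue [0.4593 0.2219 0.0517] 0.0023 [344, 234, 21, 30, 468] [287, 257, 22, 44, 550]
yellow [0.5296 0.3516 0.0461] 0.0018 [359, 299, 25, 31, 538] [218, 292, 27, 47, 1062]
bigblue [0.36   0.2363 0.0792] 0.0063 [378, 203, 32, 43, 916] [336, 255, 34, 48, 1082]
pink [0.4187 0.3016 0.0446] 0.0021 [381, 251, 24, 30, 496] [293, 288, 24, 46, 977]
green [0.3493 0.0983 0.0722] 0.0047 [342, 160, 28, 45, 893] [356, 214, 32, 51, 1299]
turq [0.2791 0.2584 0.0455] 0.0019 [412, 202, 24, 31, 475] [379, 289, 28, 46, 1019]
[  0 230 101]
rackcorners [[0.4186, 0.1145], [0.6467, 0.1328], [0.6538, 0.0452], [0.4259, 0.0251]]
mouth [[0.4634, 0.0735], [0.5372, 0.0798]]
dots [[0.4639, 0.0379], [0.538, 0.0445], [0.6131, 0.0505]]
ruler [[0.7123, 0.1284], [0.7421, 0.1284], [0.7531, -0.0188], [0.7223, -0.0188]]
camled [[0.7005, -0.1353]]
```

Request:
servo_tool(rows="-15 20 0 0 0 0; -40 50 0 0 0 0; -75 90 0 0 0 0; -100 115 0 0 0 0; -105 120 0 0 0 0; -105 120 0 0 0 0; -105 120 0 0 0 0; -105 120 0 0 0 0; -105 120 0 0 0 0; -105 120 0 0 0 0")

```text
clock: 1.3
eef_pos: [0.5204, 0.1194, 0.2531]
orientation: [-0.0, 0.708, 0.707, -0.0]
contact_force: [-0.2, -0.7, 0.7]
gripper_width: 0.0858
gripper_force: 0.0
```

```bash
python3 - <<'E'
from h import *
w=grab('wrist','wrist1.png');s=grab('scene','scene1.png');d=grab('side','side1.png')
for n,p in(('o',(.575,.205,.08)),('b',(.459,.222,.08))): print(n,proj(w,p),proj(s,p),proj(d,p))
E
```

```text
o (np.float64(341.4483605475692), np.float64(99.90632916402905)) (np.float64(308.80180694042105), np.float64(266.8909338477001)) (np.float64(239.1598709285887), np.float64(245.40700698497))
b (np.float64(212.8233428750989), np.float64(79.86254666919936)) (np.float64(355.7246967772985), np.float64(241.59674598170037)) (np.float64(295.2183351451733), np.float64(262.6550741914491))
```

View pics/wrist1.png

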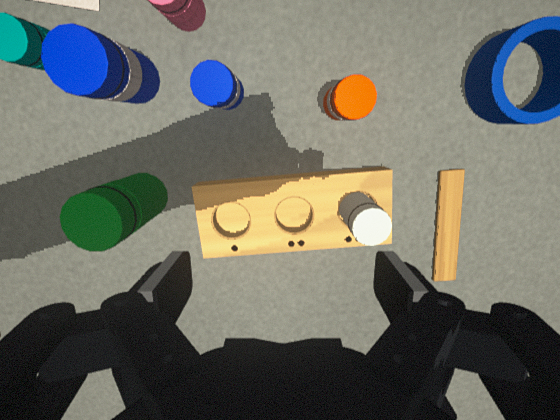

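View pics/scene1.png

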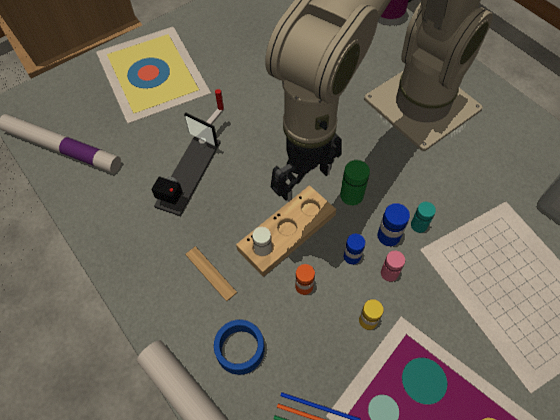

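Wrist view: blue lid at (213,83), orange lid at (353,97), pocket mouths near (232,217) and (294,213), white lid (371,226). Scene view: peg at (219,99), mirror at (200,128), station camera at (167,190), all clear of the arm.

```bash
python3 - <<'E'
from h import *
w=grab('wrist');s=grab('scene');d=grab('side')
g=cv2.cvtColor(w['pixels'],cv2.COLOR_RGB2GRAY)
for n,seed,z,par in(('orange',(353,97),.08,(19,30)),('blue',(213,83),.08,(19,30)),('white',(371,226),.09,(16,28)),('p1',(232,217),.03,(14,24)),('p2',(294,213),.03,(14,24))):
    x,y=seed;b=40;y0=max(0,y-b);x0=x-b;r=cv2.resize(g[y0:y+b,x0:x+b],None,fx=4,fy=4,interpolation=cv2.INTER_CUBIC)
    c=cv2.HoughCircles(r,cv2.HOUGH_GRADIENT,1.5,400,param1=80,param2=15,minRadius=par[0]*4,maxRadius=par[1]*4)
    if c is not None:
        u,v,R=c[0,0]/4;u+=x0-.375;v+=y0-.375;print(n,round(u,1),round(v,1),round(R,1),onz(w,u,v,z).round(4))
g=w['pixels'].astype(int);m=((g.sum(2)<90)).astype(np.uint8);m[:230]=0;m[252:]=0;m[:,:205]=0;m[:,360:]=0
n,l,st,ce=cv2.connectedComponentsWithStats(m)
for k in range(1,n): print('dot',st[k,4],ce[k].round(1),onz(w,*ce[k],.03)[:2].round(4))
# peg
for nm,c,b in(('s',s,(205,80,235,120)),('d',d,(340,120,370,165))):
    h=cv2.cvtColor(c['pixels'],cv2.COLOR_RGB2HSV);m=(((h[...,0]<8)|(h[...,0]>172))&(h[...,1]>140)&(h[...,2]>50)).astype(np.uint8)
    q=np.zeros_like(m);q[b[1]:b[3],b[0]:b[2]]=1;ys,xs=np.where(m*q);print(nm,len(xs),xs.min(),xs.max(),ys.min(),ys.max(),xs.mean(),ys.mean())
    if nm=='s': A=ray(c,xs.mean(),ys.mean())
    else: B=ray(c,xs.mean(),ys.mean())
print('peg',tri(A,B))
cv2.imwrite('pics/st.png',np.hstack([cv2.resize(s['pixels'][80:220,140:240],None,fx=4,fy=4,interpolation=cv2.INTER_CUBIC),cv2.resize(d['pixels'][120:200,230:370],None,fx=2.8,fy=7)])[:,:,::-1])
E
```

```text
orange 350.3 100.3 20.4 [0.5828 0.2052 0.08  ]
blue 214.4 82.9 24.8 [0.46   0.2198 0.08  ]
white 369.4 226.7 22.4 [0.6064 0.0872 0.09  ]
p1 230.1 219.2 17.4 [0.4594 0.0756 0.03  ]
p2 292.8 215.6 19.1 [0.5333 0.0801 0.03  ]
s 112 215 222 89 109 218.74107142857142 98.84821428571429
d 158 345 361 129 154 353.3164556962025 137.5759493670886
peg (array([ 0.47050514, -0.27179387,  0.10962438]), np.float64(0.0047556342179944705))
```

View pics/st.png

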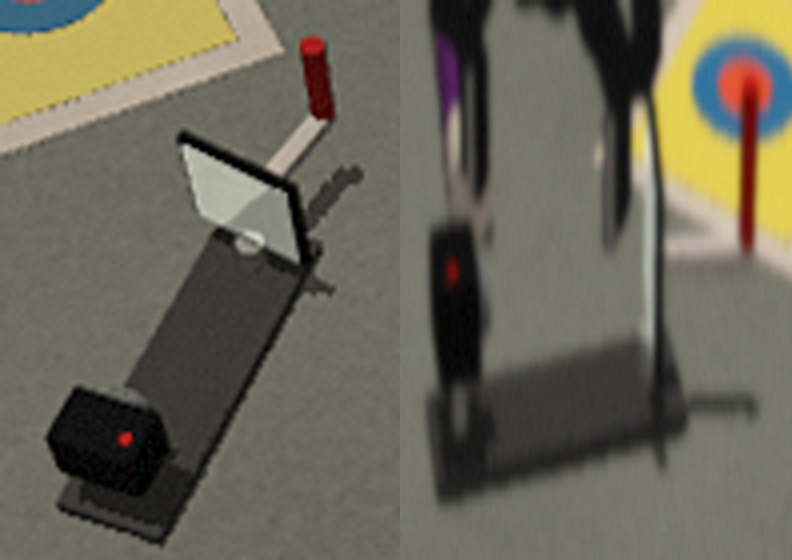

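Request:
servo_tool(rows="8 10 0 0 0 -8.54; 20 28 0 0 0 -17.08; 35 48 0 0 0 -25.62; 50 68 0 0 0 -34.16; 60 80 0 0 0 -42.7; 65 87 0 0 0 -51.24; 65 88 0 0 0 -59.78; 65 88 0 0 0 -68.32; 65 88 0 0 0 -76.86; 65 88 0 0 0 -85.4")

```text
clock: 2.6
eef_pos: [0.585, 0.2081, 0.2533]
orientation: [0.0, 0.999, 0.037, -0.0]
contact_force: [-0.7, -1.5, -0.6]
gripper_width: 0.0855
gripper_force: 0.0
```

Request:
servo_tool(rows="0 0 0 0 0 0;0 0 0 0 0 0;0 0 -10 0 0 0;0 0 -30 0 0 0;0 0 -50 0 0 0;0 0 -50 0 0 0;0 0 -50 0 0 0;0 0 -50 0 0 0;0 0 -50 0 0 0;0 0 -50 0 0 0")

```text
clock: 3.6
eef_pos: [0.5853, 0.2081, 0.2041]
orientation: [-0.0, 0.999, 0.04, 0.001]
contact_force: [-0.4, 0.5, -0.2]
gripper_width: 0.0855
gripper_force: 0.0
```

```bash
python3 - <<'E'
from h import *
w=grab('wrist','wrist2.png');st=arm.sense();print(st['eef_pos'],st['orientation'],st['joint_pos'])
print(proj(w,(.585,.207,.08)))
E
```

```text
[0.58525372 0.20809686 0.20395226] [-1.17686400e-04  9.99190174e-01  4.02339046e-02  4.64544093e-04] [-0.39318517  0.35146122 -0.02789598  1.53934475  0.0102509   1.2499779
 -1.91290694]
(np.float64(283.24366429968825), np.float64(206.8994967556973))
```

View pics/wrist2.png

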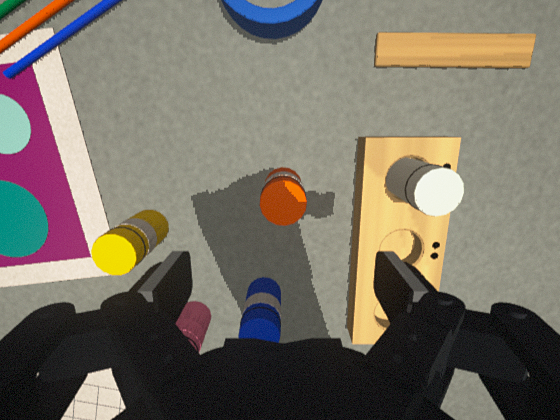

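The orange lid is at (283,202), a few mm further in +x than predicted at (283,207). I'll go down there.

Request:
servo_tool(rows="1 0 -10 0 0 0;2 0 -30 0 0 0;3 0 -60 0 0 0;3 0 -90 0 0 0;3 0 -120 0 0 0;3 0 -138 0 0 0;3 0 -146 0 0 0;3 0 -146 0 0 0;3 0 -146 0 0 0;3 0 -146 0 0 0")

```text
clock: 4.65
eef_pos: [0.5888, 0.2083, 0.0586]
orientation: [-0.0, 0.999, 0.04, 0.001]
contact_force: [-0.5, 1.3, -0.5]
gripper_width: 0.0853
gripper_force: 0.0
```

Request:
servo_tool(rows="0 0 0 0 0 0;0 0 0 0 0 0;0 0 0 0 0 0;0 0 0 0 0 0;0 0 0 0 0 0;0 0 0 0 0 0;0 0 0 0 0 0;0 0 0 0 0 0;0 0 0 0 0 0;0 0 0 0 0 0", jaw=30, squeeze=30)

```text
clock: 5.65
eef_pos: [0.5883, 0.2082, 0.0577]
orientation: [-0.0, 0.999, 0.04, 0.0]
contact_force: [-1.2, -0.1, 6.6]
gripper_width: 0.0396
gripper_force: 30.2
```

Request:
servo_tool(rows="0 0 10 0 0 0;0 0 30 0 0 0;0 0 60 0 0 0;-10 -8 75 0 0 0;-30 -30 80 0 0 0;-60 -65 80 0 0 0;-90 -100 80 0 0 0;-115 -125 80 0 0 0;-125 -133 80 0 0 0;-127 -134 80 0 0 0")

```text
clock: 6.65
eef_pos: [0.4604, 0.0731, 0.1378]
orientation: [0.0, 0.999, 0.039, 0.0]
contact_force: [-0.1, 0.5, -1.7]
gripper_width: 0.0393
gripper_force: 30.5
```

```bash
python3 - <<'E'
from h import *
w=grab('wrist','wrist3.png');s=grab('scene');d=grab('side');st=arm.sense();print(st['eef_pos'],st['gripper_width'],st['gripper_force'])
v=[c['pixels'][int(proj(c,(.4615,.0735,.09))[1])-75:][:150,max(0,int(proj(c,(.4615,.0735,.09))[0])-75):][:,:150] for c in(s,d)]
cv2.imwrite('pics/a.png',np.hstack([w['pixels'][:,130:430]]+[cv2.resize(x,(250,420)) for x in v])[:,:,::-1])
E
```

```text
[0.46185588 0.0751748  0.13768795] 0.03924222705795107 30.489206314086914
```

View pics/a.png

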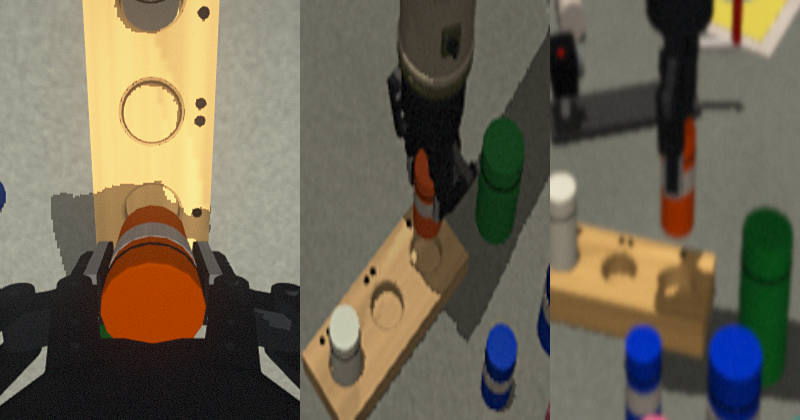

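Orange is gripped and hangs over the one-dot pocket. In the wrist view its lid is centred near (284,292), the two-dot mouth is at (281,111), and dot 1 is at (327,213).

```bash
cat >> h.py <<'E'
def circ(p):
    p=np.asarray(p,float);A=np.c_[2*p,np.ones(len(p))];x=np.linalg.lstsq(A,(p**2).sum(1),rcond=None)[0];return x[0],x[1],np.sqrt(x[2]+x[0]**2+x[1]**2)
def dots(w,roi):
    x0,y0,x1,y1=roi;g=w['pixels'].astype(int).sum(2);m=np.zeros(g.shape,np.uint8);m[y0:y1,x0:x1]=(g[y0:y1,x0:x1]<170)
    n,l,st,ce=cv2.connectedComponentsWithStats(m);return [(st[k,4],ce[k].round(1).tolist()) for k in range(1,n) if 30<st[k,4]<200]
def hough(w,seed,r,b=None):
    b=b or int(r[1]+12);x,y=seed;x0,y0=max(0,x-b),max(0,y-b);g=cv2.cvtColor(w['pixels'],cv2.COLOR_RGB2GRAY)[y0:y+b,x0:x+b]
    c=cv2.HoughCircles(cv2.resize(g,None,fx=4,fy=4,interpolation=cv2.INTER_CUBIC),cv2.HOUGH_GRADIENT,1.5,800,param1=80,param2=12,minRadius=r[0]*4,maxRadius=r[1]*4)
    if c is None:return None
    u,v,R=c[0,0]/4;return u+x0-.375,v+y0-.375,R
E
python3 - <<'E'
from h import *
w=grab('wrist')
D=dots(w,(310,85,350,225));print(D)
h=hough(w,(281,111),(27,35));print(h,onz(w,*h[:2],.03))
P=[onz(w,*d[1],.03)[:2] for d in D];print(np.round(P,4))
m=w['pixels'].astype(int);print(m[300,225:345:6].tolist());print([ (r,m[r,284].tolist()) for r in range(200,345,8)])
L=hough(w,(284,292),(44,58),70);print(L, onz(w,*L[:2],.160) if L else 0, arm.sense()['eef_pos'])
E
```

```text
[(np.int32(56), [329.0, 214.4])]
(np.float32(284.8125), np.float32(112.9375), np.float32(30.6375)) [0.53542437 0.07912703 0.03      ]
[[0.4629 0.0385]]
[[32, 24, 19], [132, 50, 18], [175, 66, 0], [176, 65, 0], [173, 59, 0], [170, 62, 0], [172, 64, 0], [174, 67, 0], [177, 69, 0], [175, 65, 0], [169, 60, 0], [174, 65, 0], [175, 66, 0], [175, 66, 0], [172, 60, 0], [174, 63, 0], [172, 63, 0], [171, 61, 0], [166, 62, 0], [29, 19, 19]]
[(200, [166, 130, 77]), (208, [132, 64, 22]), (216, [128, 58, 17]), (224, [110, 98, 81]), (232, [109, 97, 86]), (240, [128, 54, 5]), (248, [122, 50, 0]), (256, [130, 54, 8]), (264, [177, 69, 0]), (272, [173, 67, 0]), (280, [175, 64, 0]), (288, [173, 62, 0]), (296, [176, 68, 0]), (304, [172, 60, 0]), (312, [178, 63, 0]), (320, [174, 66, 0]), (328, [173, 65, 0]), (336, [171, 64, 0]), (344, [30, 23, 21])]
(np.float32(282.4375), np.float32(282.9375), np.float32(46.625)) [0.47373594 0.07560157 0.16      ] [0.46184397 0.07524441 0.13751669]
```

```bash
cat >> h.py <<'E'
def lid(w,z,f,rows=(262,334),cols=(215,355)):
    m=f(w['pixels'].astype(int));P=[]
    for r in range(*rows):
        x=np.where(m[r,cols[0]:cols[1]])[0]
        if len(x)>20: P+= [(x[0]+cols[0]-.5,r),(x[-1]+cols[0]+.5,r)]
    for cc in range(262,306):
        y=np.where(m[240:rows[1],cc])[0]
        if len(y): P.append((cc,y[0]+240-.5))
    c=circ(P);p=np.array(P);res=np.abs(np.hypot(p[:,0]-c[0],p[:,1]-c[1])-c[2])
    c=circ(p[res<3]);return c,onz(w,c[0],c[1],z)
E
python3 - <<'E'
from h import *
w=grab('wrist');st=arm.sense()
print(lid(w,st['eef_pos'][2]+.022,lambda p:(p[...,0]>155)&(p[...,2]<40)),st['eef_pos'],st['orientation'])
E
```

```text
((np.float64(282.5904676646543), np.float64(312.6702178590313), np.float64(51.1065629832438)), array([0.46142869, 0.07458442, 0.1593802 ])) [0.46177911 0.0751286  0.1373802 ] [-7.68790733e-05  9.99165879e-01  4.08352009e-02  1.62706342e-04]
```

Request:
servo_tool(rows="-1 -2 -10 0 0 0;-1 -2 -25 0 0 0;-1 -2 -38 0 0 0;-1 -2 -44 0 0 0;-1 -2 -47 0 0 0;-1 -2 -50 0 0 0;-1 -2 -53 0 0 0;-1 -2 -56 0 0 0;-1 -2 -56 0 0 0;-1 -2 -56 0 0 0")

```text
clock: 7.9
eef_pos: [0.4601, 0.072, 0.0815]
orientation: [0.0, 0.999, 0.04, 0.0]
contact_force: [0.1, 1.0, -1.2]
gripper_width: 0.0394
gripper_force: 30.5
```

Request:
servo_tool(rows="0 0 -4 0 0 0;0 0 -8 0 0 0;0 0 -11 0 0 0;0 0 -13 0 0 0;0 0 -14 0 0 0;0 0 -14 0 0 0;0 0 -14 0 0 0;0 0 -14 0 0 0;0 0 -14 0 0 0;0 0 -14 0 0 0")

```text
clock: 8.9
eef_pos: [0.46, 0.072, 0.0676]
orientation: [0.0, 0.999, 0.04, -0.0]
contact_force: [-3.7, -0.1, 5.1]
gripper_width: 0.0392
gripper_force: 31.1
```

Request:
servo_tool(rows="0 0 0 0 0 0;0 0 0 0 0 0;0 0 0 0 0 0;0 0 0 0 0 0;0 0 0 0 0 0;0 0 0 0 0 0;0 0 5 0 0 0;0 0 20 0 0 0;0 0 50 0 0 0;0 0 85 0 0 0", jaw=85)

```text
clock: 9.9
eef_pos: [0.4593, 0.0719, 0.1529]
orientation: [0.0, 0.999, 0.04, -0.001]
contact_force: [0.9, 0.3, -0.1]
gripper_width: 0.0851
gripper_force: 0.0
```

Request:
servo_tool(rows="0 0 25 0 0 0;0 20 45 0 0 0;0 50 50 0 0 0;0 85 50 0 0 0;0 120 50 0 0 0;0 142 50 0 0 0;0 148 50 0 0 0;0 148 50 0 0 0;0 148 50 0 0 0;0 148 50 0 0 0")

```text
clock: 10.9
eef_pos: [0.4603, 0.2186, 0.2024]
orientation: [0.0, 0.999, 0.039, 0.0]
contact_force: [0.5, -0.5, 0.1]
gripper_width: 0.0848
gripper_force: 0.0
```

```bash
python3 - <<'E'
from h import *
w=grab('wrist');s=grab('scene');e=arm.sense()['eef_pos'];print(e)
# blue lid: bright blue
p=w['pixels'].astype(int);b=(p[...,2]>150)&(p[...,0]<80)&(p[...,1]<110);u,v=proj(w,(.46,.22,.08));print(u,v)
m=b.astype(np.uint8);n,l,st,ce=cv2.connectedComponentsWithStats(m)
for k in range(1,n):
    if st[k,4]>200: print(st[k],ce[k],onz(w,*ce[k],.08))
# orange jar top in the scene
print(p[int(v),int(u)]);print('scene orange pred',proj(s,(.4607,.0733,.05)));P=s['pixels'];u,v=proj(s,(.4607,.0733,.05))
h=cv2.cvtColor(P,cv2.COLOR_RGB2HSV);m=(((h[...,0]<11))&(h[...,1]>200)&(h[...,2]>60));m[:int(v)-40]=0;m[int(v)+40:]=0;m[:,:int(u)-30]=0;m[:,int(u)+30:]=0;ys,xs=np.where(m);print(len(xs),xs.min(),xs.max(),ys.min(),ys.max(),'top pred',proj(s,(.4607,.0733,.09)))
E
```

```text
[0.46025161 0.21898405 0.20244996]
280.011105996309 207.06619996586602
[ 32  55 137]
scene orange pred (np.float64(310.2376700124841), np.float64(201.8774064659992))
303 302 318 187 214 top pred (np.float64(310.9887927332343), np.float64(192.85742987806725))
```

```bash
python3 - <<'E'
from h import *
w=grab('wrist')
p=w['pixels'].astype(int);b=(p[...,2]>100)&(p[...,2]-p[...,0]>70)
m=b.astype(np.uint8);n,l,st,ce=cv2.connectedComponentsWithStats(m)
for k in range(1,n):
    if st[k,4]>200: print(st[k],ce[k].round(1),onz(w,*ce[k],.08).round(4))
for k in range(170,250,6):print(k,p[k,280].tolist())
h=hough(w,(280,207),(21,30));print(h,onz(w,*h[:2],.08))
E
```

```text
[   0   57   42   91 2945] [ 17.3 106. ] [0.5231 0.4246 0.08  ]
[ 258  185   47   47 1662] [280.8 208.8] [0.4585 0.2197 0.08  ]
[ 223  308   63   35 1610] [255.  325.7] [0.3451 0.2346 0.08  ]
170 [163, 160, 146]
176 [38, 50, 101]
182 [40, 48, 86]
188 [38, 61, 142]
194 [39, 58, 138]
200 [19, 51, 133]
206 [25, 50, 133]
212 [31, 52, 134]
218 [22, 53, 134]
224 [21, 47, 129]
230 [15, 47, 128]
236 [98, 94, 87]
242 [94, 95, 88]
248 [86, 85, 78]
(np.float32(285.0625), np.float32(207.9375), np.float32(28.125)) [0.4595135  0.21622569 0.08      ]
```

Request:
servo_tool(rows="-1 1 -10 0 0 0;-1 1 -30 0 0 0;-1 1 -60 0 0 0;-1 1 -90 0 0 0;-1 1 -120 0 0 0;-1 1 -138 0 0 0;-1 1 -144 0 0 0;-1 1 -144 0 0 0;-1 1 -144 0 0 0;-1 1 -144 0 0 0")

```text
clock: 12.05
eef_pos: [0.4597, 0.2214, 0.0594]
orientation: [-0.0, 0.999, 0.04, 0.001]
contact_force: [0.4, -0.1, -0.6]
gripper_width: 0.0851
gripper_force: 0.0
```

Request:
servo_tool(rows="0 0 0 0 0 0;0 0 0 0 0 0;0 0 0 0 0 0;0 0 0 0 0 0;0 0 0 0 0 0;0 0 0 0 0 0;0 0 0 0 0 0;0 0 0 0 0 0;0 0 0 0 0 0;0 0 0 0 0 0", jaw=30, squeeze=30)

```text
clock: 13.05
eef_pos: [0.4592, 0.2211, 0.0587]
orientation: [-0.0, 0.999, 0.04, 0.0]
contact_force: [-1.0, -1.1, 4.7]
gripper_width: 0.0397
gripper_force: 30.0
```

Request:
servo_tool(rows="0 0 15 0 0 0;0 0 45 0 0 0;5 0 80 0 0 0;30 0 98 0 0 0;55 -20 100 0 0 0;72 -55 100 0 0 0;76 -95 100 0 0 0;76 -128 100 0 0 0;76 -140 100 0 0 0;76 -142 100 0 0 0")

```text
clock: 14.05
eef_pos: [0.5349, 0.0773, 0.158]
orientation: [0.0, 0.999, 0.039, -0.0]
contact_force: [-0.3, 0.6, -0.9]
gripper_width: 0.0396
gripper_force: 30.4
```

Request:
servo_tool(rows="0 0 0 0 0 0;0 0 -5 0 0 0;0 0 -15 0 0 0;0 0 -20 0 0 0;0 0 -20 0 0 0;0 0 -20 0 0 0;0 0 -20 0 0 0;0 0 -20 0 0 0;0 0 -20 0 0 0;0 0 -20 0 0 0")

```text
clock: 15.05
eef_pos: [0.5351, 0.079, 0.1385]
orientation: [0.0, 0.999, 0.04, 0.0]
contact_force: [0.4, -0.3, -0.9]
gripper_width: 0.0394
gripper_force: 30.4
```

```bash
python3 - <<'E'
from h import *
w=grab('wrist');st=arm.sense();e=st['eef_pos'];print(e,st['orientation'],st['gripper_width'])
p=w['pixels'].astype(int);print([(k,p[k,284].tolist()) for k in range(190,344,9)])
print(lid(w,e[2]+.021,lambda p:(p[...,2]>100)&(p[...,2]-p[...,0]>70)))
E
```

```text
[0.53507129 0.07897327 0.13844263] [3.23584684e-05 9.99196820e-01 4.00712284e-02 1.03641105e-04] 0.039601967436992604
[(190, [168, 133, 85]), (199, [167, 129, 83]), (208, [71, 66, 95]), (217, [54, 51, 97]), (226, [113, 104, 94]), (235, [112, 101, 96]), (244, [42, 45, 107]), (253, [19, 39, 93]), (262, [26, 43, 102]), (271, [7, 44, 135]), (280, [11, 45, 133]), (289, [7, 44, 137]), (298, [16, 48, 140]), (307, [5, 49, 136]), (316, [0, 40, 130]), (325, [18, 50, 135]), (334, [0, 45, 130]), (343, [17, 31, 70])]
((np.float64(282.29476223431664), np.float64(312.90037980665045), np.float64(50.79208189480545)), array([0.53394228, 0.07840231, 0.15944263]))
```

Request:
servo_tool(rows="1 -0.5 -10 0 0 0;1 -0.5 -25 0 0 0;1 -0.5 -38 0 0 0;1 -0.5 -44 0 0 0;1 -0.5 -47 0 0 0;1 -0.5 -50 0 0 0;1 -0.5 -53 0 0 0;1 -0.5 -56 0 0 0;1 -0.5 -56 0 0 0;1 -0.5 -56 0 0 0")

```text
clock: 16.1
eef_pos: [0.5361, 0.0786, 0.0824]
orientation: [0.0, 0.999, 0.04, 0.0]
contact_force: [1.1, -0.3, -1.2]
gripper_width: 0.0389
gripper_force: 30.4
```

Request:
servo_tool(rows="0 0 -4 0 0 0;0 0 -8 0 0 0;0 0 -11 0 0 0;0 0 -13 0 0 0;0 0 -14 0 0 0;0 0 -14 0 0 0;0 0 -14 0 0 0;0 0 -14 0 0 0;0 0 -14 0 0 0;0 0 -14 0 0 0")

```text
clock: 17.1
eef_pos: [0.5361, 0.0786, 0.0687]
orientation: [-0.0, 0.999, 0.04, 0.0]
contact_force: [-2.1, 0.3, 5.2]
gripper_width: 0.0392
gripper_force: 30.9
```

Request:
servo_tool(rows="0 0 0 0 0 0;0 0 0 0 0 0;0 0 0 0 0 0;0 0 0 0 0 0;0 0 0 0 0 0;0 0 0 0 0 0;0 0 5 0 0 0;0 0 20 0 0 0;0 0 50 0 0 0;0 0 85 0 0 0", jaw=85)

```text
clock: 18.1
eef_pos: [0.5353, 0.0784, 0.1538]
orientation: [0.0, 0.999, 0.04, -0.001]
contact_force: [0.6, 0.3, 0.2]
gripper_width: 0.0849
gripper_force: 0.0
```

Request:
servo_tool(rows="0 0 30 0 0 0;-5 -10 70 0 0 0;-12 -40 96 0 0 0;-22 -80 96 0 0 0;-34 -125 96 0 0 0;-46 -170 96 0 0 0;-58 -215 96 0 0 0;-70 -260 96 0 0 0;-78 -300 96 0 0 0;-80 -325 96 0 0 0")

```text
clock: 19.1
eef_pos: [0.4544, -0.2499, 0.2501]
orientation: [0.0, 0.999, 0.038, 0.0]
contact_force: [0.7, 0.1, -0.1]
gripper_width: 0.085
gripper_force: 0.0
```

```bash
python3 - <<'E'
from h import *
w=grab('wrist','wrist4.png');s=grab('scene');print(arm.sense()['eef_pos'])
# jar check in scene: blue & orange
for nm,p in(('o',(.4607,.0733,.05)),('b',(.5355,.0793,.05))):
    u,v=map(int,proj(s,p));h=cv2.cvtColor(s['pixels'],cv2.COLOR_RGB2HSV);m=((h[...,0]<11) if nm=='o' else abs(h[...,0].astype(int)-115)<12)&(h[...,1]>150)&(h[...,2]>50)
    q=np.zeros_like(m);q[v-30:v+30,u-25:u+25]=1;ys,xs=np.where(m&q);print(nm,len(xs),xs.min(),xs.max(),ys.min(),ys.max(),u,v,proj(s,(p[0],p[1],.09)))
E
```

```text
[ 0.45460858 -0.25041634  0.24982557]
o 347 302 319 186 214 310 201 (np.float64(310.9887927332343), np.float64(192.85742987806725))
b 318 278 294 206 234 286 221 (np.float64(286.3793264197421), np.float64(212.7348504446073))
```

View pics/wrist4.png

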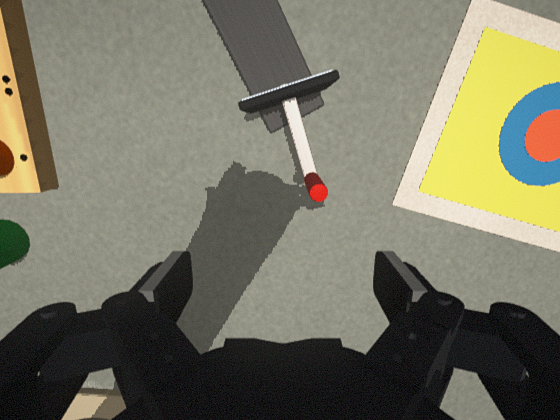

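The scene check shows both jars at their predicted seated positions. The wrist view shows the peg top at (318,191), the mirror's top edge running from (240,104) to (338,73), and the base plate edges from (203,0) to (250,97) and from (273,0) to (310,80).

```bash
python3 - <<'E'
from h import *
w=grab('wrist');s=grab('scene');p=w['pixels'].astype(int)
m=(p[...,0]>170)&(p[...,1]<90)&(p[...,2]<90);m[:,400:]=0;ys,xs=np.where(m);print(len(xs),xs.min(),xs.max(),ys.min(),ys.max())
peg=onz(w,xs.mean(),ys.mean(),.127)[:2];print('peg',peg)
print('scene peg',onz(s,218.2,91.3,.127)[:2])
a=onz(w,240,103,.106)[:2];b=onz(w,337,71,.106)[:2];ax=(a+b)/2;print('mir',a,b,np.linalg.norm(a-b),ax,np.linalg.norm(ax-peg))
an=lambda v:np.degrees(np.arctan2(v[1],v[0]))
print('facing by peg',an(ax-peg),'by edge',an(b-a)+90, an(a-b)-90)
L=[onz(w,*q,.012)[:2] for q in((250,97),(203,0),(310,80),(273,0))];print('plate',an(L[1]-L[0]),an(L[3]-L[2]),np.round(L,4))
E
```

```text
250 309 326 184 201
peg [ 0.46877568 -0.27888519]
scene peg [ 0.46949175 -0.27442628]
mir [ 0.5342685  -0.21013461] [ 0.56444458 -0.28655069] 0.08215846579006479 [ 0.54935654 -0.24834265] 0.08617494858068372
facing by peg 20.758198435363155 by edge 21.54865064038269 21.54865064038269
plate 30.193058943797546 31.784887512028146 [[ 0.5461 -0.2082]
 [ 0.6366 -0.1555]
 [ 0.5686 -0.2728]
 [ 0.6421 -0.2273]]
```

Request:
servo_tool(rows="5 -10 -5 0 0 0;10 -20 -15 0 0 0;14 -27 -35 0 0 0;14.5 -28.5 -60 0 0 0;14.5 -28.5 -85 0 0 0;14.5 -28.5 -110 0 0 0;14.5 -28.5 -130 0 0 0;14.5 -28.5 -140 0 0 0;14.5 -28.5 -145 0 0 0;14.5 -28.5 -145 0 0 0")

```text
clock: 20.3
eef_pos: [0.4706, -0.275, 0.104]
orientation: [0.0, 0.999, 0.04, -0.0]
contact_force: [0.7, -0.6, 0.1]
gripper_width: 0.0848
gripper_force: 0.0
```

```bash
python3 - <<'E'
from h import *
w=grab('wrist');print(arm.sense()['eef_pos'],arm.sense()['contact_force']);p=w['pixels'].astype(int)
m=(p[...,0]>150)&(p[...,1]<90)&(p[...,2]<90);m[:,:200]=0;m[:,400:]=0;m[345:]=0;m[:230]=0;ys,xs=np.where(m);print(len(xs),xs.min(),xs.max(),ys.min(),ys.max())
if len(xs): print(onz(w,xs.mean(),ys.mean(),.127), proj(w,(.469,-.279,.127)))
E
```

```text
[ 0.47089585 -0.27518121  0.10472226] [ 0.57462958 -1.0284429   0.31067179]Traceback (most recent call last):
  File "<stdin>", line 3, in <module>
    return umr_minimum(a, axis, None, out, keepdims, initial, where)
ValueError: zero-size array to reduction operation minimum which has no identity
```

```bash
python3 - <<'E'
from h import *
w=grab('wrist');p=w['pixels'].astype(int)
m=(p[...,0]-p[...,1]>50)&(p[...,0]-p[...,2]>50);m[:,:200]=0;m[:,400:]=0;m=m.astype(np.uint8)
n,l,st,ce=cv2.connectedComponentsWithStats(m)
for k in range(1,n):
    if st[k,4]>30: print(st[k],ce[k])
print(proj(w,(.469,-.279,.127)))
v,u=map(int,proj(w,(.469,-.279,.127))[::-1]);print([(r,p[r,u].tolist()) for r in range(150,345,8)])
cv2.imwrite('pics/w5.png',p[...,::-1])
E
```

```text
[ 271  238   40   96 3042] [289.7304405  288.51873767]
(np.float64(290.89411544829426), np.float64(317.4496187706254))
[(150, [156, 157, 140]), (158, [160, 162, 146]), (166, [158, 159, 144]), (174, [163, 160, 145]), (182, [167, 167, 148]), (190, [159, 157, 141]), (198, [96, 96, 87]), (206, [95, 96, 89]), (214, [98, 95, 91]), (222, [140, 129, 125]), (230, [148, 141, 132]), (238, [107, 51, 47]), (246, [101, 38, 34]), (254, [97, 26, 19]), (262, [95, 24, 19]), (270, [94, 24, 16]), (278, [98, 25, 26]), (286, [102, 34, 31]), (294, [98, 24, 17]), (302, [137, 24, 20]), (310, [136, 24, 22]), (318, [128, 21, 14]), (326, [133, 27, 21]), (334, [148, 137, 123]), (342, [74, 73, 70])][ WARN:0@0.369] global loadsave.cpp:1063 imwrite_ Unsupported depth image for selected encoder is fallbacked to CV_8U.
```

Request:
servo_tool(rows="-1 -3 0 0 0 0;-1 -3 0 0 0 0;-1 -3 0 0 0 0;-1 -3 0 0 0 0;-1 -3 0 0 0 0;-1 -3 0 0 0 0;-1 -3 0 0 0 0;-1 -3 0 0 0 0;-1 -3 0 0 0 0;-1 -3 0 0 0 0", jaw=19, squeeze=40)

```text
clock: 21.4
eef_pos: [0.4695, -0.278, 0.1043]
orientation: [0.0, 0.999, 0.04, -0.0]
contact_force: [-0.9, -1.4, 0.1]
gripper_width: 0.019
gripper_force: 0.0
```

Request:
servo_tool(rows="0 0 0 0 0 0;0 0 0 0 0 0;0 0 0 0 0 0;0 0 0 0 0 0;0 0 0 0 0 0;0 0 0 0 0 0;0 0 0 0 0 0;0 0 0 0 0 0;0 0 0 0 0 0;0 0 0 0 0 0", jaw=5)

```text
clock: 22.4
eef_pos: [0.4696, -0.2784, 0.1045]
orientation: [0.0, 0.999, 0.04, 0.0]
contact_force: [0.7, -5.3, -0.2]
gripper_width: 0.015
gripper_force: 39.2
```

```bash
cat > pg.py <<'E'
from h import *
w=grab('wrist');S=[arm.sense()['eef_pos']]
for _ in range(4): grab('side');S.append(arm.sense()['eef_pos'])
st=arm.sense();print('tcp',np.mean(S,0).round(4),np.std(S,0).round(4),st['gripper_width'],st['gripper_force'],np.round(st['contact_force'],1))
p=w['pixels'].astype(int);m=(p[...,0]>112)&(p[...,1]<60);m[:280]=0;m[340:]=0;m[:,:240]=0;m[:,330:]=0;ys,xs=np.where(m)
c=((xs.min()+xs.max())/2,(ys.min()+ys.max())/2);print('pegtop',c,xs.min(),xs.max(),ys.min(),ys.max(),onz(w,*c,.127).round(4))
np.save('w.npy',w['pixels'])
E
python3 pg.py
```

```text
tcp [ 0.4696 -0.2784  0.1045] [0. 0. 0.] 0.015335346916194975 39.16749179363251 [ 0.8 -5.6  0.1]
pegtop (np.float64(282.5), np.float64(312.5)) 263 302 296 329 [ 0.4697 -0.279   0.127 ]
```

Request:
servo_tool(rows="1.3 -3 0 0 0 0;3.1 -7.2 0 0 0 0;5 -10.7 0 0 0 0;6.9 -14.1 0 0 0 0;9 -17.4 0 0 0 0;11.2 -20.6 0 0 0 0;13.6 -23.8 0 0 0 0;16.1 -26.8 0 0 0 0;16.1 -26.8 0 0 0 0;16.1 -26.8 0 0 0 0")

```text
clock: 23.65
eef_pos: [0.4857, -0.3049, 0.1044]
orientation: [-0.0, 0.999, 0.04, -0.0]
contact_force: [-3.0, 0.4, 5.4]
gripper_width: 0.015
gripper_force: 39.7
```

```bash
python3 pg.py
```

```text
tcp [ 0.4857 -0.3048  0.1044] [0. 0. 0.] 0.015099180563756545 39.68354344367981 [-3.7 -0.9  5.8]
pegtop (np.float64(282.5), np.float64(313.0)) 263 302 296 330 [ 0.4857 -0.3055  0.127 ]
```

Request:
servo_tool(rows="2.6 -2.9 0 0 0 0;5.4 -5.7 0 0 0 0;8.3 -8.4 0 0 0 0;11.3 -10.9 0 0 0 0;14.4 -13.3 0 0 0 0;17.6 -15.6 0 0 0 0;21.6 -18.1 0 0 0 0;25.8 -20.5 0 0 0 0;25.8 -20.5 0 0 0 0;25.8 -20.5 0 0 0 0")

```text
clock: 24.9
eef_pos: [0.5114, -0.3252, 0.1044]
orientation: [-0.0, 0.999, 0.04, -0.0]
contact_force: [-3.9, 0.1, 6.8]
gripper_width: 0.015
gripper_force: 39.9
```

```bash
python3 pg.py; python3 - <<'E'
from h import *
p=np.load('w.npy');cv2.imwrite('pics/w6.png',p[:,:,::-1]);s=grab('scene')
w=grab('wrist')
for q in(39,41,43):
    F=np.radians(21+q);ax=np.array([.5536,-.2461]);t=np.array([-np.sin(F),np.cos(F)])
    print(q,[np.round(proj(w,(*(ax+k*.043*t),.106)),1).tolist() for k in(-1,1)])
E
```

```text
tcp [ 0.5114 -0.3251  0.1044] [0. 0. 0.] 0.015196667029238135 39.8516446352005 [-4.3  0.9  5.1]
pegtop (np.float64(282.0), np.float64(313.0)) 263 301 296 330 [ 0.5114 -0.3256  0.127 ]
39 [[139.1, 73.1], [43.2, 255.0]]
41 [[135.3, 70.6], [46.6, 256.9]]
43 [[131.5, 68.2], [50.0, 258.6]]
```

View pics/w6.png

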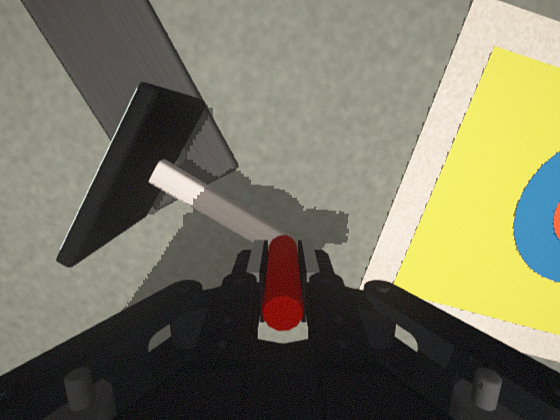

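The mirror has turned: its front top edge now runs from (139,83) to (57,260), which matches about 41.5° of turn. The peg is held, with its top at (282,313). I'll do a last angle check against the plate edge.

```bash
python3 - <<'E'
from h import *
w=grab('wrist');an=lambda v:np.degrees(np.arctan2(v[1],v[0]))
f=lambda u,v,z:onz(w,u,v,z)[:2]
S=[an(f(148,0,.012)-f(237,165,.012)),an(f(22,0,.012)-f(108,134,.012))]
g=f(57,260,.106)-f(139,83,.106);F=an(g)-90;print('S',S,'F',F,'mid',(f(57,260,.106)+f(139,83,.106))/2)
P=np.array([[.4696,-.2784],[.4857,-.3048],[.5114,-.3251]])
c=np.linalg.norm(P[2]-P[0]);q=2*np.degrees(np.arcsin(c/.18));d=an(P[2]-P[0])+90;print('q chord',q,'F0 from chord',d-q/2)
b=np.array([.5353,.0788])
for F0,q in((21,41.1),(21.5,41.1),(20.5,41.1),(d-q/2,q)):
    a=P[2]+.09*np.array([np.cos(np.radians(F0+q)),np.sin(np.radians(F0+q))])
    s=np.radians(F0+2*q-10);r=b-a;print(F0,q,a.round(4),'y err',(-np.sin(s)*r[0]+np.cos(s)*r[1]).round(4))
E
```

```text
S [np.float64(31.25586191651976), np.float64(31.672688954828004)] F 62.92150294255501 mid [ 0.55101955 -0.24876962]
q chord 40.753699114661536 F0 from chord 21.45407740000125
21 41.1 [ 0.5535 -0.2456] y err 0.0001
21.5 41.1 [ 0.5528 -0.2452] y err -0.0034
20.5 41.1 [ 0.5542 -0.2459] y err 0.0036
21.45407740000125 40.753699114661536 [ 0.5534 -0.2455] y err 0.0013
```

```bash
python3 -c "
from plant import arm
print(arm.finish_job())"
```

```text
the job is handed in; nothing more can be done
None
```

I handed the job in at about 25 s of the 64 s: the orange jar is seated in the one-dot pocket, the blue jar is in the two-dot pocket, and the gripper is still holding the mirror by its peg at about 41°. My estimates put the camera's sight line within about 7 mm of the blue jar's axis (limit 15 mm), but the hand-in returned no verdict.

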